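# Shut and pin a sample cell

### The arm

A 7-joint arm with a two-finger parallel gripper is mounted at the origin on the work surface. World frame = base frame: x ahead of the robot, y to its left, z up, the work surface at z = 0. Lengths are in m, angles in rad, forces in N, time in s.
With the tool pointing down it reaches from about 0.4 to 0.875 m from the base axis. Payload 19.3 kg.
Tool frame: the origin (TCP) lies at the very end of the fingers, on their centre line; the grasp point (between the pads) lies 19 mm behind it; y points along the fingers, x is the direction in which the jaws open and shut, and the axes are right-handed (so a half turn about y gives the same grasp; the last joint's range is limited). The gripper opens to 85 mm and grips with 20 to 120 N. Pads are 22 mm wide; open, the fingers measure 114 mm over their backs; the gripper's body (76 mm by 85 mm) begins 54 mm behind the grasp point. The pads swing forward as they close: fully open they stand 13 mm farther back than shut.
Start: joints at [-1.213, 0.521, -0.036, 1.599, 0.021, 1.021, -0.113], TCP at [0.259, 0.569, 0.231] pointing down, gripper open.
Joint ranges: [-2.91, 2.91], [-0.3, 2.13], [-1.5, 1.42], [0.17, 2.43], [-1.26, 4.41], [0.16, 1.93], [-2.52, 2.52]. Speed limits (rad/s): [1.89, 1.89, 2.39, 2.39, 3.01, 3.01, 3.01].

### API

Orientations are given as [roll, pitch, yaw] about the fixed x, y, z axes, in that order (R = Rz(yaw) Ry(pitch) Rx(roll)).
In Python, from workcell import bot gives the robot as it stands. The module is installed in compiled form; this text tells all that it offers.
- The arm moves only by the shell command python3 -m crank 'ROWS' [FORCE]. ROWS is JSON, a list of rows, each an object of numbers: "hand": the closure, from 0 (fully open) to 1 (shut); "dx", "dy", "dz": the shift along the tool's x, y, z in mm; "yaw": the turn about the tool's y in rad. In form: [{"hand": .., "dx": .., "dy": .., "dz": .., "yaw": ..}, ...]. A call has 1 to 12 rows; each row is the pose to reach, as a shift and turn from the pose commanded when the call began, along the tool's axes at that moment; what a row does not reach only later rows make up. A row lasts 1/12 s, in which the tool goes at most 41.7 mm and 7.16 degrees, less where a joint would pass 70% of its speed; a pose out of reach is approached as far as the arm can. A call with a gripper value outside its range is refused whole. The fingers move at their own pace and stop on an object; FORCE is the grip in N (left out, the last holds). Time passes only in rows, so rows that repeat a pose let the fingers close. It gives the time, the measured TCP pose, the force and the opening at its end, in the units of the state.
- bot.observe(): the state, without advancing time (a new reading comes with each control period).
- bot.grab_frame(name): name is "side" or "top" or "wrist"; returns the picture (400x640x3 uint8, red, green, blue); there is no depth.
- bot.camera_info(name): a dict with "fx", "fy", "cx", "cy" (pixels), "rvec" (rotation vector, rad) and "tvec" (3), from world to camera coordinates, as OpenCV has them. Camera axes: x right, y down, z forward; pixel columns grow to the right and rows downward; lengths in m; the calibration is good to about 2 mm. The wrist camera is an equidistant fisheye: a pixel r from the principal point sees the ray r / f radians off the axis. A picture is of the moment at which its call begins: read the wrist's pose just before it. camera_info takes no time and is no camera call; for the wrist camera it gives the pose at the moment of the call.
- bot.job_done(): hands the job in, once; it reports no verdict.
The state is a dict: "clock": time; "qpos": joint angles; "qd": joint speeds; "joint_efforts": joint torques, N m; "position": TCP position; "tool_rot": TCP orientation; "force": force on the tool from outside, world axes, zero at the start; "moment": the same for the moment, N m; "grip_width": finger opening in m.
Only numpy, scipy, OpenCV 4.12 (cv2) and the standard library are available. Lean on these libraries where they do the work, as an engineer would, in place of code of your own. Each camera call takes 0.05 s, during which the arm holds its last target.

### The job

Swing the hinged lid of the sample cell down onto its lower half. Then slide the T-shaped steel key (the only plate with shoulders) up out of the slotted rack and push its tongue through the lid's slot into the slot below, until its shoulders press the sprung lid fully shut. Finish while still holding the key and pressing it down so that the cell stays fully shut; leave the sample pellet in its pocket and all other things where they are.

Things in the scene. Friction and masses are not known exactly. Their poses are not given: they have to be found in the camera images.
- cell: clamshell sample cell screwed to the bench. Its lower half is an aluminium block 150 (x) x 110 (y) x 45 mm high with foot plate 180 x 130 mm. Origin: centre of its underside; its x points from the slot end (the free end of the lid) to the hinge end, y along hinge and slot, z up. In its middle a white sample pellet sits in a round pocket on a sprung platen. 40 mm from the middle towards -x is an upright slot for the key
- cell_slot (a point): middle of the mouth of the slot in the lower half's top face, 45 mm above the bench. Slot 11 mm (cell x) by 32 mm (cell y), upright, 37 mm deep; axes as the cell
- lid_hinge (a point): fixed point on the hinge axis of the upper half (lid), 46 mm above the bench, mid-width; axes as the cell, the hinge axis is its y
- lid (a joint): angle of the hinged upper half in rad: 0 fully shut, growing as its free end rises (limit 1.5). Hinge friction (0.17 N m; lid 0.28 kg) holds it where it is left; pushing down on its free edge shuts it. Near shut its rubber foot meets the sprung pellet: let go, it springs back up to 0.05 to 0.1 rad
- lid_edge (a point): middle of the free edge of the lid, on its outer (upper) face, 121 mm from the hinge axis; turns with the lid (axes as the cell when shut). The lid is an aluminium plate 118 x 110 x 10 mm thick, its underside in the plane of the hinge axis
- lid_slot (a point): middle of the lid's slot on its outer (upper) face, 95 mm from the hinge axis (26 mm in from the free edge). Slot 11 mm by 32 mm, through the 10 mm lid; when shut it lies straight over cell_slot, 11 mm above it. About 10 N down here shuts the lid fully and about 7 N must be kept on to hold it (10 to 20 N is fine); even with the key in, it springs up when not pressed
- rack: grey plastic rack fixed to the bench, 60 x 210 mm, 30 mm high, with three upright slots in a row along its y (at -62, 0, +62 mm), each 22 mm deep, floor 8 mm above the bench, 11 mm by 31 mm (long side along the row). Origin: centre of its underside, z up. Three flat steel plates stand in it in random order, all faces square to the rack's x
- key_center (a point): centre (38 mm above the lower end) of the key: a flat T-shaped steel plate 8 mm thick, 76 mm tall, 0.17 kg: lower tongue 28 mm wide and 36 mm long with a rounded lower end, above it the head, 48 mm wide and 40 mm tall, whose two shoulders overhang the tongue by 10 mm each side. It is the only plate in the rack with shoulders. Its x is the thin direction (take it across this), y its width, z up
- key_head (a point): centre of the key's head, 18 mm above key_center
- key_shoulder (a point): middle of the key at the level of the shoulders' underside, 36 mm above its lower end; touches the lid's outer face when the key is home
- strip_center (a point): centre of the tall straight steel strip in the rack (8 x 28 x 76 mm, no shoulders); not wanted
- stub_center (a point): centre of the short straight steel strip in the rack (8 x 28 x 46 mm, no shoulders); not wanted
- pellet: white ceramic sample pellet, 32 mm across, 10 mm thick, lying in the cell's pocket and standing 3 mm out of it; origin: centre of its underside
- crucible: small white ceramic crucible, 40 mm across, 32 mm tall; bystander, origin on its underside
- dish: flat white dish, 90 mm across, 18 mm tall; bystander, origin on its underside
- jar: amber jar with black cap, 52 mm across, 60 mm tall; bystander, origin on its underside
- vial: white bottle, 56 mm across, 110 mm tall; bystander, origin on its underside
- carton: cardboard carton, 100 x 140 x 75 mm; bystander, origin on its underside
- spatula: steel lab spatula lying flat, 190 mm long; bystander, origin on its underside
Things that resemble listed ones, but are neither listed nor needed, are in the scene too. Several things have the shape of the rack; the one meant has the colours described above.

How it is judged:
By the outcome, as a careful person would: the job done as asked, in the order asked, and still so for the second after the job is handed in, while the arm keeps its last pose, push and grip.
It also fails if it takes over 51 s, if anything falls off the work surface, if the arm or the gripper's body presses on something with over 40 N, if the wrist force passes 120 N, or if a joint passes its speed limit or range.

## Working session

There is one attempt and no reset: what is moved stays moved. The work goes in short steps, Python scripts to look and compute and a shell command to move; the robot and the scene stay as the last step left them, time stands still between calls to the robot, and variables do not carry over. Pictures are saved under pics/ and viewed, and the job is handed in when it is done.

```bash
mkdir -p pics; ls
python3 - <<'E'
from workcell import bot
import cv2,json
print(bot.observe())
for n in("side","top","wrist"):
    print(n,bot.camera_info(n))
    cv2.imwrite(f"pics/a_{n}.png",bot.grab_frame(n)[:,:,::-1])
E
```

```text
pics
{'clock': 0.0, 'qpos': array([-1.21319297,  0.52202256, -0.03633294,  1.5999995 ,  0.02122832,
        1.02109969, -0.11281169]), 'qd': array([-1.35806738e-03, -5.47867561e-05,  2.37447392e-04, -1.46445288e-03,
       -6.97753987e-04,  2.46182097e-04,  6.29891222e-04]), 'joint_efforts': array([ 5.30876889e-05, -9.27124214e+01,  1.98060460e+00, -3.69927549e+01,
        1.79512147e-02,  8.20808782e-03, -5.41333702e-05]), 'position': array([0.25919417, 0.56835154, 0.2307234 ]), 'tool_rot': array([-1.57089927e+00,  1.13865466e-03,  1.14299070e+00]), 'force': array([-0.27996509,  0.09565172,  0.0106962 ]), 'moment': array([ 0.02345441,  0.03441371, -0.03698945]), 'grip_width': 0.08500952652329234}
side {'fx': 513.2849457249092, 'fy': 513.2849457249092, 'cx': 328.88811332275895, 'cy': 204.2960632921542, 'rvec': array([ 2.0034278 , -0.81813852,  0.4526346 ]), 'tvec': array([-0.29589062,  0.2882068 ,  0.76941502])}
top {'fx': 463.39680102800065, 'fy': 463.39680102800065, 'cx': 320.63738254533183, 'cy': 189.25201147036182, 'rvec': array([ 2.19736298, -2.17215776,  0.12356199]), 'tvec': array([0.07617691, 0.54728465, 1.32691061])}
wrist {'fx': 309.70691628693146, 'fy': 309.70691628693146, 'cx': 316.88874653963046, 'cy': 202.29038223964807, 'rvec': array([-2.43490179, -1.56676839, -0.21874247]), 'tvec': array([-0.62364241, -0.03666726,  0.38066164])}
```

View pics/a_side.png

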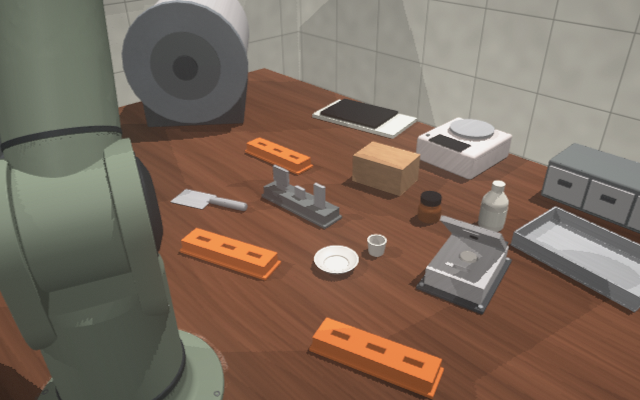

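View pics/a_top.png

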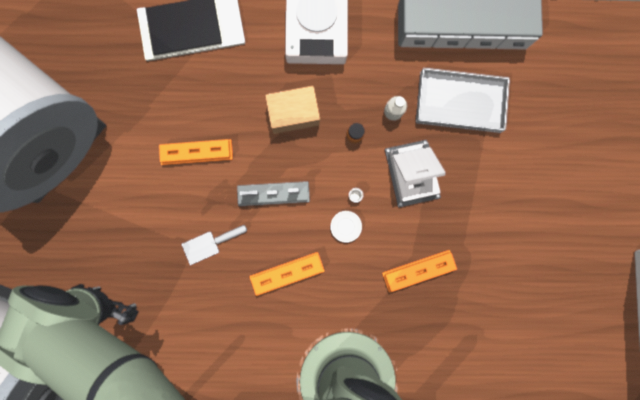

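View pics/a_wrist.png

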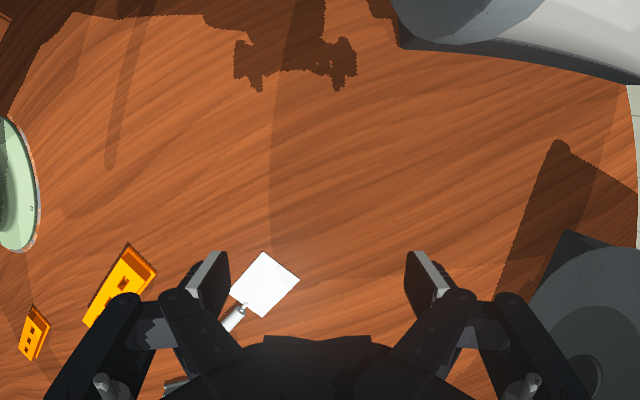

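The grey rack is at top (273,193) and side (300,202). The orange ones at top (195,152), (287,273) and (420,271) are lookalikes. The open cell is at top (415,175), hinge away from the robot. Next I'll zoom in.

```bash
cat > h.py <<'E'
import numpy as np,cv2
from workcell import bot
def cam(n):
    c=bot.camera_info(n);R=cv2.Rodrigues(np.array(c['rvec']))[0];t=np.array(c['tvec']);return c,R,t
def ray(n,u,v,ci=None):
    c,R,t=ci or cam(n)
    if n=='wrist':
        x=u-c['cx'];y=v-c['cy'];r=np.hypot(x,y)+1e-12;th=r/c['fx']
        d=np.array([np.sin(th)*x/r,np.sin(th)*y/r,np.cos(th)])
    else: d=np.array([(u-c['cx'])/c['fx'],(v-c['cy'])/c['fy'],1.])
    d=R.T@d; return -R.T@t, d/np.linalg.norm(d)
def onz(n,u,v,z,ci=None):
    o,d=ray(n,u,v,ci);return o+d*(z-o[2])/d[2]
def proj(n,p,ci=None):
    c,R,t=ci or cam(n);q=R@np.asarray(p,float)+t
    if n=='wrist':
        th=np.arctan2(np.hypot(q[0],q[1]),q[2]);r=np.hypot(q[0],q[1])+1e-12
        return np.array([c['cx']+c['fx']*th*q[0]/r,c['cy']+c['fx']*th*q[1]/r])
    return np.array([c['cx']+c['fx']*q[0]/q[2],c['cy']+c['fy']*q[1]/q[2]])
def tri(obs):
    A=np.zeros((3,3));b=np.zeros(3);L=[]
    for n,u,v in obs:
        o,d=ray(n,u,v);P=np.eye(3)-np.outer(d,d);A+=P;b+=P@o;L.append((P,o))
    x=np.linalg.solve(A,b);return x,[np.linalg.norm(P@(x-o)) for P,o in L]
E
python3 - <<'E'
import cv2
s=cv2.imread("pics/a_side.png");t=cv2.imread("pics/a_top.png")
def c(im,x,y,w,h,f,n): cv2.imwrite(f"pics/{n}.png",cv2.resize(im[y:y+h,x:x+w],None,fx=f,fy=f,interpolation=cv2.INTER_CUBIC))
c(s,250,155,100,75,8,"c1");c(s,410,210,110,100,6,"c2")
c(t,230,170,90,45,8,"c3");c(t,380,135,70,75,8,"c4")
E
```

```text
(no output)
```

View pics/c1.png

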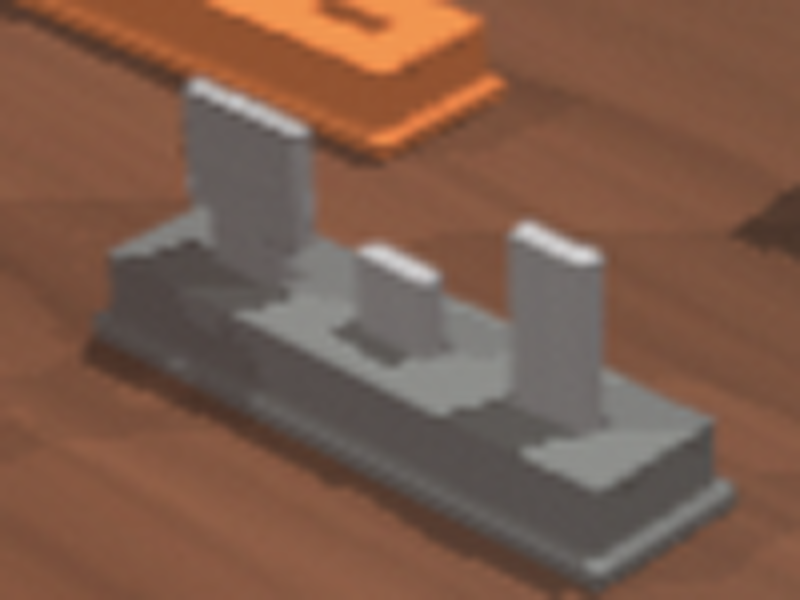

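View pics/c2.png

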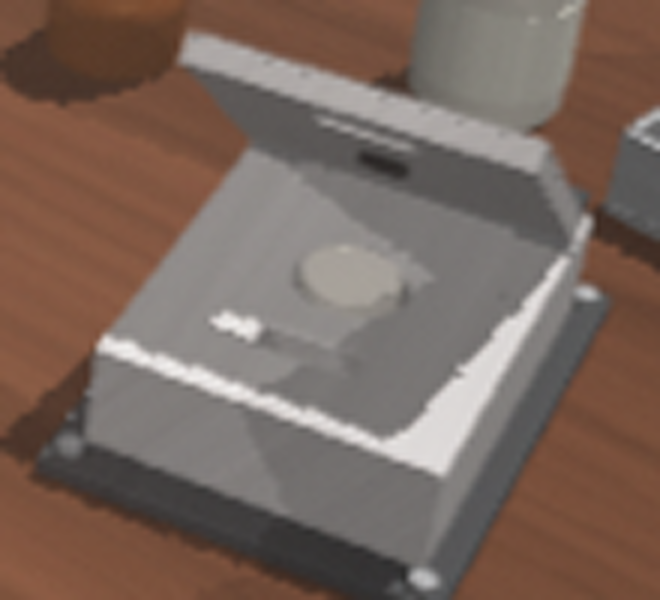

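View pics/c3.png

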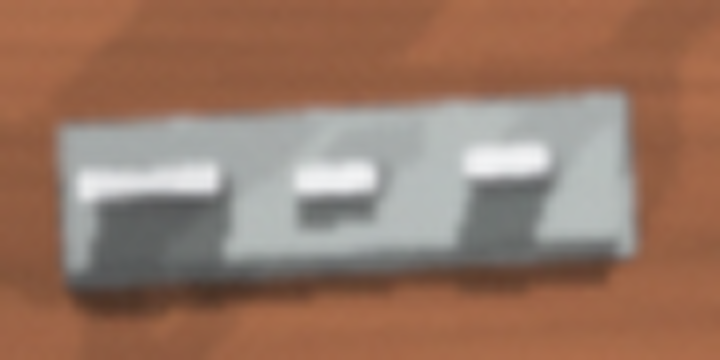

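View pics/c4.png

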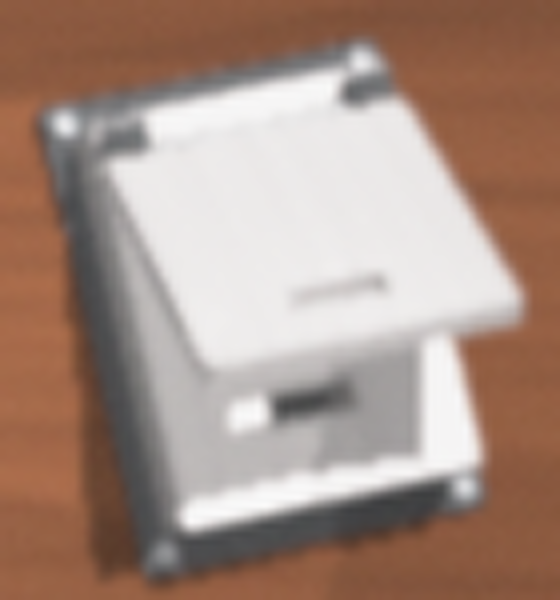

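Candidates in the grey rack: the wide plate at side (281,178) / top (248.5,192.5), the stub at top (272,192.5), and the narrow tall strip at top (293,190). The crop shows the wide left one narrows below its head (shoulders visible), so it is the key. Now I'll measure.

Run:
```python
from h import *
np.set_printoptions(precision=4,suppress=True)
T=lambda x,y:(380+(x-4+.5)/8,135+(y+.0)/8)
print("screws");
S=[onz('top',380+x/8,135+y/8,.008) for x,y in((65,125),(362,62),(165,555),(465,487))]
for s in S:print(s)
c=np.mean(S,0);print('centre',c)
for a,b in((2,0),(3,1)):d=S[a]-S[b];print('xaxis(hinge) ang',np.arctan2(-d[1],-d[0]),np.linalg.norm(d))
for a,b in((0,1),(2,3)):d=S[a]-S[b];print('y ang-90',np.arctan2(d[1],d[0])-np.pi/2,np.linalg.norm(d))
print('block front corners',onz('top',402.5,200.6,.045),onz('top',440.25,193.1,.045),onz('side',426.2,266.7,.045),onz('side',483.3,288.7,.045))
# tri lid edge corners upper face: top (205,368),(520,305) ; side (190,35)?(545,140)
print('lidL',tri([('top',380+208/8,135+370/8),('side',410+185/6,210+62/6)]))
print('lidR',tri([('top',380+522/8,135+305/8),('side',410+543/6,210+150/6)]))
# rack : key top corners z=.084 (floor 8 + 76)
T=lambda x,y:(230+x/8,170+y/8)
for nm,l,r,z in(('key',(78,186),(219,180),.084),('stub',(295,182),(377,180),.054),('strip',(463,162),(550,158),.084)):
    a=onz('top',*T(*l),z);b=onz('top',*T(*r),z);m=(a+b)/2;d=a-b
    print(nm,m,np.linalg.norm(d),np.arctan2(d[1],d[0])-np.pi/2)
print('rack corners',[onz('top',*T(*p),.03)[:2] for p in((58,123),(627,90),(636,248),(68,275))])
# side view key top
U=lambda x,y:(250+x/8,155+y/8)
for nm,l,r,z in(('key',(190,88),(308,135),.084),('stub',(365,250),(436,278),.054),('strip',(515,228),(600,262),.084)):
    a=onz('side',*U(*l),z);b=onz('side',*U(*r),z);m=(a+b)/2;d=a-b
    print(nm,m,np.linalg.norm(d),np.arctan2(d[1],d[0])-np.pi/2)
```

```text
screws
[ 0.6661 -0.118   0.008 ]
[ 0.6915 -0.2296  0.008 ]
[ 0.506  -0.1546  0.008 ]
[ 0.5325 -0.2663  0.008 ]
centre [ 0.599  -0.1921  0.008 ]
xaxis(hinge) ang 0.2246789395782581 0.16423392150345517
xaxis(hinge) ang 0.22699359809841013 0.1632139746048404
y ang-90 0.2243886170390701 0.11443393759506446
y ang-90 0.23327681677378287 0.11481596082424875
block front corners [ 0.5146 -0.1528  0.045 ] [ 0.5376 -0.2623  0.045 ] [ 0.5171 -0.1547  0.045 ] [ 0.5391 -0.2622  0.045 ]
lidL (array([ 0.5614, -0.1463,  0.1245]), [np.float64(0.0007159198753551918), np.float64(0.0007159198753551362)])
lidR (array([ 0.5846, -0.2521,  0.1333]), [np.float64(0.0004158817711703866), np.float64(0.0004158817711703559)])
key [0.5283 0.2836 0.084 ] 0.048759937687168874 0.055210089110427685
stub [0.5323 0.2213 0.054 ] 0.029077045175831477 0.03691498387907699
strip [0.5378 0.1597 0.084 ] 0.030247614050307518 0.058700367757854144
rack corners [array([0.5541, 0.3241]), array([0.5687, 0.1185]), array([0.5113, 0.1145]), array([0.4991, 0.319 ])]
key [0.527  0.2755 0.084 ] 0.047096651723146914 0.12571588102624576
stub [0.5333 0.2169 0.054 ] 0.026724216701059834 0.1483120922872485
strip [0.5376 0.1552 0.084 ] 0.030409767540522423 0.12579314208506376
```

```bash
cat >> h.py <<'E'
from scipy.spatial.transform import Rotation as Ro
def go(p,yaw=None):
    s=bot.observe();R=Ro.from_euler('xyz',s['tool_rot']).as_matrix()
    d=R.T@(np.array(p)-s['position'])*1000
    cy=np.arctan2(R[1,0],R[0,0]);ty=0 if yaw is None else -((yaw-cy+np.pi)%(2*np.pi)-np.pi)
    print('clock %.2f'%s['clock'],'dx %.1f dy %.1f dz %.1f yaw %.3f'%(*d,ty),'pos',s['position'].round(4),'cyaw %.3f'%cy,'F',s['force'].round(1),'grip %.4f'%s['grip_width'])
E
python3 -c "
from h import *
go([.570,-.199,.20],.226)"
python3 -m crank '[{"hand":1,"dx":-569,"dy":30,"dz":-601,"yaw":0.917},{"hand":1,"dx":-569,"dy":30,"dz":-601,"yaw":0.917},{"hand":1,"dx":-569,"dy":30,"dz":-601,"yaw":0.917},{"hand":1,"dx":-569,"dy":30,"dz":-601,"yaw":0.917},{"hand":1,"dx":-569,"dy":30,"dz":-601,"yaw":0.917},{"hand":1,"dx":-569,"dy":30,"dz":-601,"yaw":0.917},{"hand":1,"dx":-569,"dy":30,"dz":-601,"yaw":0.917},{"hand":1,"dx":-569,"dy":30,"dz":-601,"yaw":0.917},{"hand":1,"dx":-569,"dy":30,"dz":-601,"yaw":0.917},{"hand":1,"dx":-569,"dy":30,"dz":-601,"yaw":0.917},{"hand":1,"dx":-569,"dy":30,"dz":-601,"yaw":0.917},{"hand":1,"dx":-569,"dy":30,"dz":-601,"yaw":0.917}]' 40
python3 -c "
from h import *
go([.570,-.199,.20],.226)"
```

```text
clock 0.15 dx -569.3 dy 31.4 dz -601.2 yaw 0.917 pos [0.2592 0.5684 0.2309] cyaw 1.143 F [ 0.6 -0.3  0. ] grip 0.0854
clock: 1.15
position: [0.4472, 0.1037, 0.2133]
tool_rot: [-1.571, -0.0, 0.226]
force: [1.8, 1.1, 0.4]
grip_width: -0.0
clock 1.15 dx 51.8 dy 13.2 dz -322.5 yaw 0.000 pos [0.4472 0.1037 0.2133] cyaw 0.226 F [1.8 1.1 0.4] grip -0.0000
```

```bash
python3 -m crank '[{"hand":1,"dx":52,"dy":13,"dz":-322},{"hand":1,"dx":52,"dy":13,"dz":-322},{"hand":1,"dx":52,"dy":13,"dz":-322},{"hand":1,"dx":52,"dy":13,"dz":-322},{"hand":1,"dx":52,"dy":13,"dz":-322},{"hand":1,"dx":52,"dy":13,"dz":-322},{"hand":1,"dx":52,"dy":13,"dz":-322},{"hand":1,"dx":52,"dy":13,"dz":-322},{"hand":1,"dx":52,"dy":13,"dz":-322},{"hand":1,"dx":52,"dy":13,"dz":-322}]'
python3 - <<'E'
from h import *
go([.570,-.199,.20],.226)
go([.5698,-.1987,.14],.226)
cv2.imwrite("pics/b_w.png",bot.grab_frame('wrist')[:,:,::-1])
cv2.imwrite("pics/b_s.png",cv2.resize(bot.grab_frame('side')[150:350,300:620,::-1],None,fx=2.5,fy=2.5))
E
```

```text
clock 1.15 dx 51.8 dy 13.2 dz -322.5 yaw 0.000 pos [0.4472 0.1037 0.2133] cyaw 0.226 F [1.8 1.1 0.4] grip -0.0000
clock 1.15 dx 51.6 dy 73.2 dz -322.2 yaw 0.000 pos [0.4472 0.1037 0.2133] cyaw 0.226 F [1.8 1.1 0.4] grip -0.0000$[0]: bad value
```

View pics/b_w.png

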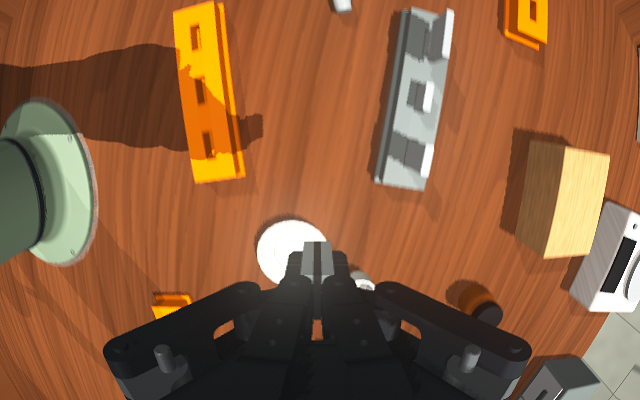

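View pics/b_s.png

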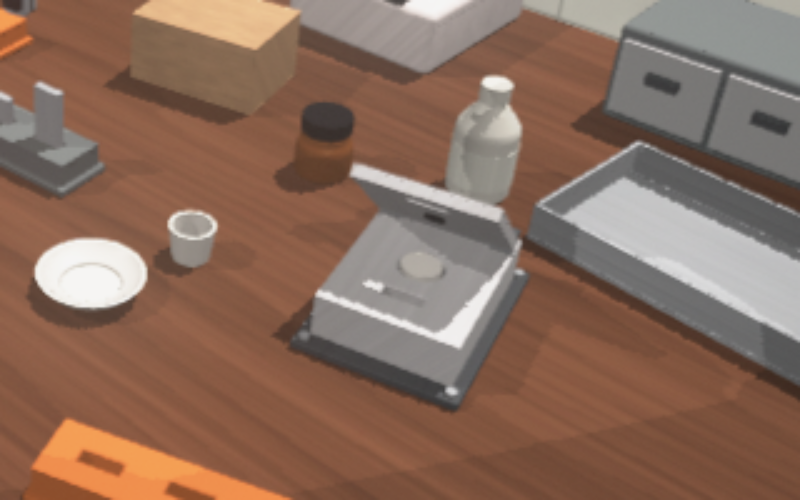

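That call was refused (likely every row needs all five fields), so the arm hasn't moved. The wrist view shows the rack at (410,95), with the key's bright top at about (447,33). I'll resend with all fields.

```bash
python3 -m crank '[{"hand":1,"dx":52,"dy":13,"dz":-322,"yaw":0},{"hand":1,"dx":52,"dy":13,"dz":-322,"yaw":0},{"hand":1,"dx":52,"dy":13,"dz":-322,"yaw":0},{"hand":1,"dx":52,"dy":13,"dz":-322,"yaw":0},{"hand":1,"dx":52,"dy":13,"dz":-322,"yaw":0},{"hand":1,"dx":52,"dy":13,"dz":-322,"yaw":0},{"hand":1,"dx":52,"dy":13,"dz":-322,"yaw":0},{"hand":1,"dx":52,"dy":13,"dz":-322,"yaw":0},{"hand":1,"dx":52,"dy":13,"dz":-322,"yaw":0},{"hand":1,"dx":52,"dy":13,"dz":-322,"yaw":0}]'
python3 - <<'E'
from h import *
im=cv2.imread("pics/b_w.png")
cv2.imwrite("pics/b_k.png",cv2.resize(im[0:200,360:470],None,fx=4,fy=3,interpolation=cv2.INTER_CUBIC)[:600])
go([.570,-.199,.20],.226)
go([.5698,-.1987,.14],.226)
cv2.imwrite("pics/b_s2.png",cv2.resize(bot.grab_frame('side')[150:350,300:620,::-1],None,fx=2.5,fy=2.5))
E
```

```text
clock: 2.08
position: [0.5694, -0.1986, 0.1995]
tool_rot: [-1.571, 0.001, 0.223]
force: [0.2, 0.2, 0.6]
grip_width: -0.0002
clock 2.08 dx 0.5 dy -0.5 dz -0.5 yaw -0.003 pos [ 0.5694 -0.1986  0.1995] cyaw 0.223 F [0.2 0.2 0.6] grip -0.0002
clock 2.08 dx 0.4 dy 59.5 dz -0.2 yaw -0.003 pos [ 0.5694 -0.1986  0.1995] cyaw 0.223 F [0.2 0.2 0.6] grip -0.0002
```

View pics/b_k.png

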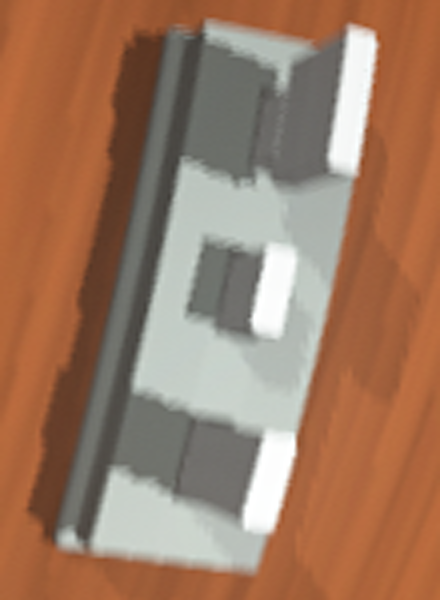

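View pics/b_s2.png

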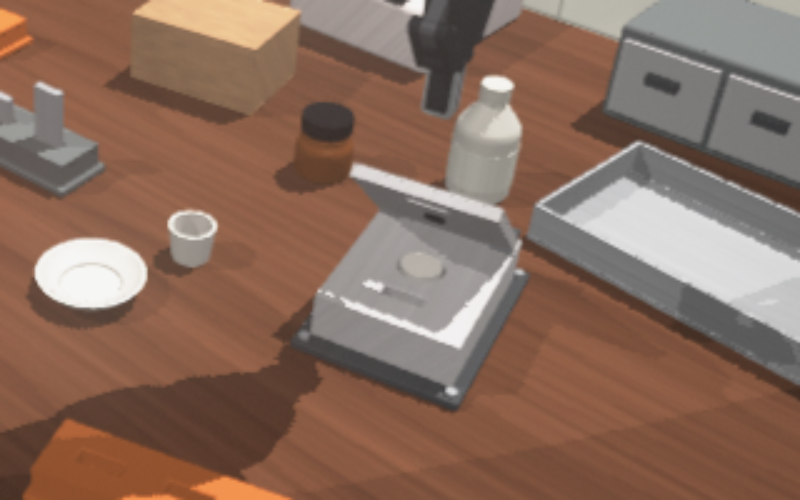

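Fingertips are closed above the lid's free edge. I'll press down along the edge's arc.

```bash
python3 -m crank '[{"hand":1,"dx":0,"dy":30,"dz":0,"yaw":0},{"hand":1,"dx":0,"dy":50,"dz":0,"yaw":0},{"hand":1,"dx":0,"dy":60,"dz":0,"yaw":0},{"hand":1,"dx":-1,"dy":68,"dz":0,"yaw":0},{"hand":1,"dx":-3,"dy":76,"dz":0,"yaw":0},{"hand":1,"dx":-8,"dy":84,"dz":0,"yaw":0},{"hand":1,"dx":-11,"dy":92,"dz":0,"yaw":0},{"hand":1,"dx":-14,"dy":100,"dz":0,"yaw":0},{"hand":1,"dx":-16,"dy":108,"dz":0,"yaw":0},{"hand":1,"dx":-18,"dy":116,"dz":0,"yaw":0}]'
python3 - <<'E'
from h import *
go([.5698,-.1987,.058],.226)
cv2.imwrite("pics/c_s.png",cv2.resize(bot.grab_frame('side')[150:350,300:620,::-1],None,fx=2.5,fy=2.5))
E
```

```text
clock: 2.97
position: [0.5424, -0.2018, 0.0829]
tool_rot: [-1.565, 0.016, 0.223]
force: [-54.4, -6.3, 18.8]
grip_width: -0.0
clock 2.97 dx 27.8 dy 24.4 dz -3.1 yaw -0.003 pos [ 0.5424 -0.2018  0.0829] cyaw 0.223 F [-54.4  -6.3  18.8] grip -0.0000
```

View pics/c_s.png

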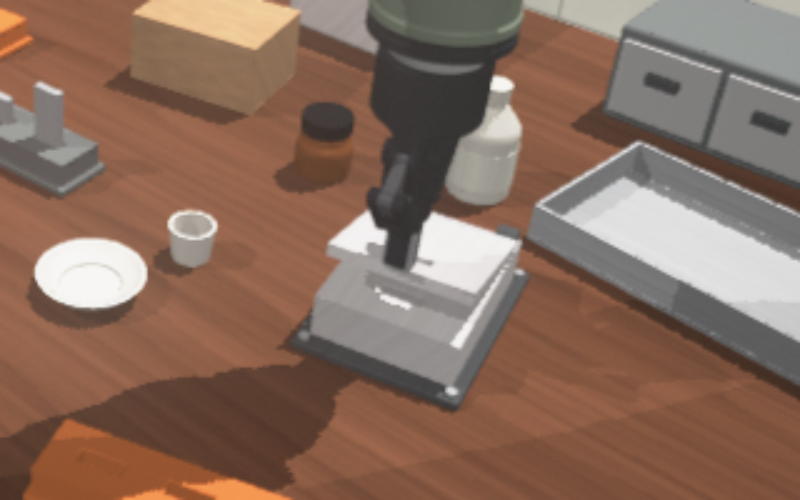

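The tip slipped past the lid's free edge: there's 54 N sideways, and the picture shows the finger in front of the edge. I'll back off outward, lift, and re-approach further inboard.

```bash
python3 -m crank '[{"hand":1,"dx":-14,"dy":0,"dz":0,"yaw":0},{"hand":1,"dx":-20,"dy":-15,"dz":0,"yaw":0},{"hand":1,"dx":-20,"dy":-45,"dz":0,"yaw":0},{"hand":1,"dx":-20,"dy":-70,"dz":0,"yaw":0},{"hand":1,"dx":10,"dy":-70,"dz":0,"yaw":0},{"hand":1,"dx":10,"dy":-70,"dz":0,"yaw":0},{"hand":1,"dx":10,"dy":-70,"dz":0,"yaw":0}]'
python3 - <<'E'
from h import *
go([.5698,-.1987,.058],.226)
cv2.imwrite("pics/d_s.png",cv2.resize(bot.grab_frame('side')[200:320,380:560,::-1],None,fx=4,fy=4))
cv2.imwrite("pics/d_t.png",cv2.resize(bot.grab_frame('top')[120:220,350:470,::-1],None,fx=5,fy=5))
E
```

```text
clock: 3.6
position: [0.5634, -0.1973, 0.1551]
tool_rot: [-1.571, -0.002, 0.228]
force: [0.7, -0.3, -0.2]
grip_width: -0.0001
clock 3.60 dx 5.7 dy 97.1 dz -2.8 yaw 0.002 pos [ 0.5634 -0.1973  0.1551] cyaw 0.228 F [ 0.7 -0.3 -0.2] grip -0.0001
```

View pics/d_s.png

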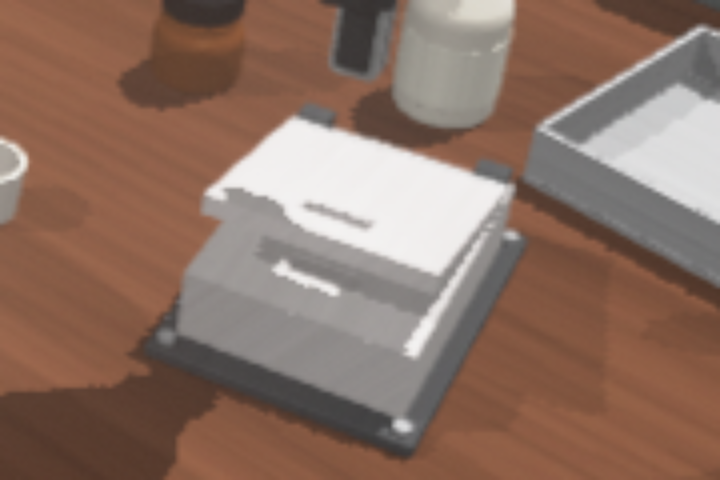

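View pics/d_t.png

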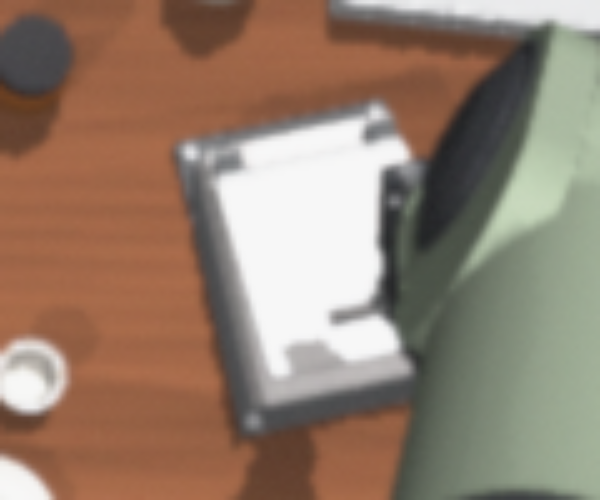

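The lid is down to about 0.3 rad, the cell is undisturbed, and the tip is now well inboard. Press straight down.

```bash
python3 -m crank '[{"hand":1,"dx":-3,"dy":35,"dz":0,"yaw":0},{"hand":1,"dx":-3,"dy":60,"dz":0,"yaw":0},{"hand":1,"dx":-3,"dy":68,"dz":0,"yaw":0},{"hand":1,"dx":-3,"dy":75,"dz":0,"yaw":0},{"hand":1,"dx":-4,"dy":81,"dz":0,"yaw":0},{"hand":1,"dx":-4,"dy":86,"dz":0,"yaw":0}]'
python3 -m crank '[{"hand":1,"dx":0,"dy":4,"dz":0,"yaw":0},{"hand":1,"dx":0,"dy":7,"dz":0,"yaw":0},{"hand":1,"dx":0,"dy":9,"dz":0,"yaw":0},{"hand":1,"dx":0,"dy":10,"dz":0,"yaw":0}]'
```

```text
clock: 4.2
position: [0.5582, -0.1997, 0.0686]
tool_rot: [-1.571, -0.001, 0.226]
force: [-0.5, 0.2, 0.5]
grip_width: 0.0004
clock: 4.53
position: [0.5578, -0.1997, 0.0584]
tool_rot: [-1.571, 0.0, 0.226]
force: [-4.2, -0.4, 5.9]
grip_width: 0.0002
```

```bash
python3 -m crank '[{"hand":1,"dx":0,"dy":1.5,"dz":0,"yaw":0},{"hand":1,"dx":0,"dy":3,"dz":0,"yaw":0},{"hand":1,"dx":0,"dy":3,"dz":0,"yaw":0}]'
python3 -c "
from h import *
go([.5,.24,.20],.07)"
```

```text
clock: 4.78
position: [0.5577, -0.1997, 0.0559]
tool_rot: [-1.571, 0.0, 0.225]
force: [-6.5, 0.3, 14.0]
grip_width: -0.0005
clock 4.78 dx 42.0 dy -144.1 dz 441.5 yaw 0.155 pos [ 0.5577 -0.1997  0.0559] cyaw 0.225 F [-6.5  0.3 14. ] grip -0.0005
```

Shut fully (tip z 0.056, 14 N). I'll lift and step to the right, so the wrist camera can see the lid slot.

```bash
python3 -m crank '[{"hand":1,"dx":0,"dy":-10,"dz":0,"yaw":0},{"hand":1,"dx":0,"dy":-40,"dz":0,"yaw":0},{"hand":1,"dx":0,"dy":-80,"dz":0,"yaw":0},{"hand":0,"dx":0,"dy":-120,"dz":-30,"yaw":0},{"hand":0,"dx":0,"dy":-150,"dz":-70,"yaw":0},{"hand":0,"dx":0,"dy":-150,"dz":-110,"yaw":0},{"hand":0,"dx":0,"dy":-150,"dz":-110,"yaw":0},{"hand":0,"dx":0,"dy":-150,"dz":-110,"yaw":0},{"hand":0,"dx":0,"dy":-150,"dz":-110,"yaw":0}]'
python3 - <<'E'
from h import *
import pickle
ci=cam('wrist');f=bot.grab_frame('wrist')
pickle.dump(ci,open('e_w.pkl','wb'))
cv2.imwrite("pics/e_w.png",f[:,:,::-1])
print(proj('wrist',[.560,-.201,.062],ci))
go([.5,.24,.20],.07)
cv2.imwrite("pics/e_s.png",cv2.resize(bot.grab_frame('side')[200:320,380:560,::-1],None,fx=4,fy=4))
E
```

```text
clock: 5.53
position: [0.5826, -0.3069, 0.2054]
tool_rot: [-1.571, -0.0, 0.225]
force: [-0.1, 0.8, -0.4]
grip_width: 0.072
[319.21881991  73.99835415]
clock 5.58 dx 41.8 dy 5.4 dz 550.5 yaw 0.156 pos [ 0.5826 -0.3059  0.205 ] cyaw 0.226 F [-0.6  0.3 -0.4] grip 0.0791
```

View pics/e_w.png

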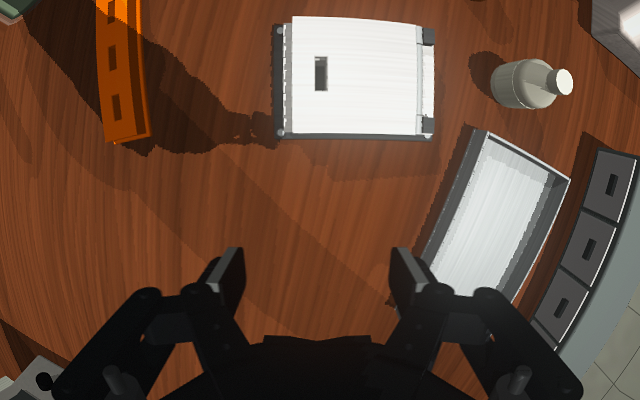

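View pics/e_s.png

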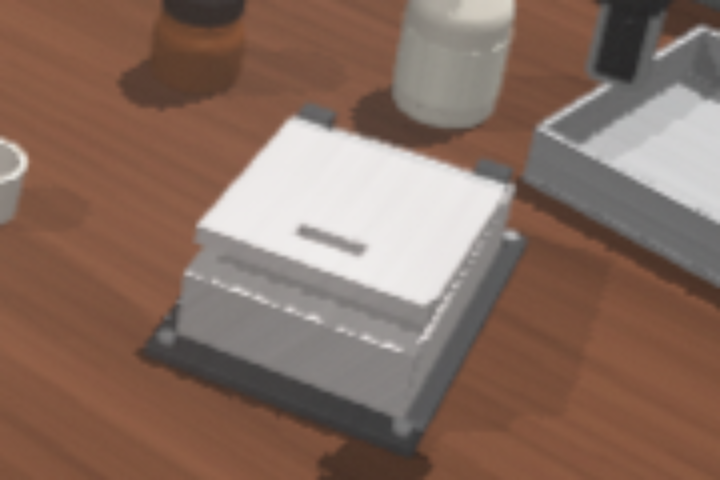

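The lid is shut and sprung slightly open. The slot is at wrist (320.5,74), 1–2 px from my estimate. I'll refine its position with a contour.

Run:
```python
from h import *
import pickle
ci=pickle.load(open('e_w.pkl','rb'));im=cv2.imread('pics/e_w.png')
big=cv2.resize(im[30:120,290:350],None,fx=8,fy=8,interpolation=cv2.INTER_CUBIC);g=cv2.cvtColor(big,cv2.COLOR_BGR2GRAY)
m=(g<185).astype(np.uint8)
cs,_=cv2.findContours(m,cv2.RETR_LIST,cv2.CHAIN_APPROX_NONE)
for c in cs:
    a=cv2.contourArea(c)
    if 4000<a<60000:
        q=[((x+.5)/8-.5+290,(y+.5)/8-.5+30) for x,y in c[:,0]]
        for z in(.062,.064):
            w=np.array([onz('wrist',u,v,z,ci)[:2] for u,v in q]).astype(np.float32)*1000
            print(z,cv2.minAreaRect(w))
# hinge-to-edge lid outline
g=cv2.cvtColor(im,cv2.COLOR_BGR2GRAY);print(g[74,285:440])
cv2.imwrite('pics/e_k.png',big)
```

```text
0.062 ((561.1618041992188, -199.99436950683594), (11.73918628692627, 32.6953239440918), 13.100768089294434)
0.064 ((561.1997680664062, -200.26194763183594), (11.657281875610352, 32.46734619140625), 13.100781440734863)
0.062 ((534.3748779296875, -206.21133422851562), (2.03583025932312, 85.53547668457031), 12.855230331420898)
0.064 ((534.599609375, -206.4356231689453), (2.0216102600097656, 84.93903350830078), 12.855216979980469)
[182 150 153 153 153 153 149 223 242 244 244 243 244 244 244 244 244 244
 244 244 244 244 244 244 244 244 244 245 246 220 101  73  76  79  78  79
  78  80  79  87 105 138 192 239 246 244 244 244 244 244 244 244 244 244
 244 244 244 244 244 244 244 244 244 244 244 244 244 244 244 244 244 244
 244 244 244 244 244 244 244 243 243 243 243 243 243 243 243 243 242 242
 242 242 242 242 242 241 241 241 241 241 241 241 241 241 240 241 240 240
 241 240 240 240 240 240 240 239 239 238 239 238 238 238 238 238 238 238
 238 238 238 237 238 227 209 216 222 215 198 198 223 237 242 242 241 242
 241 241 241 244 225 134  83  86  87  85  82]
```

View pics/e_k.png

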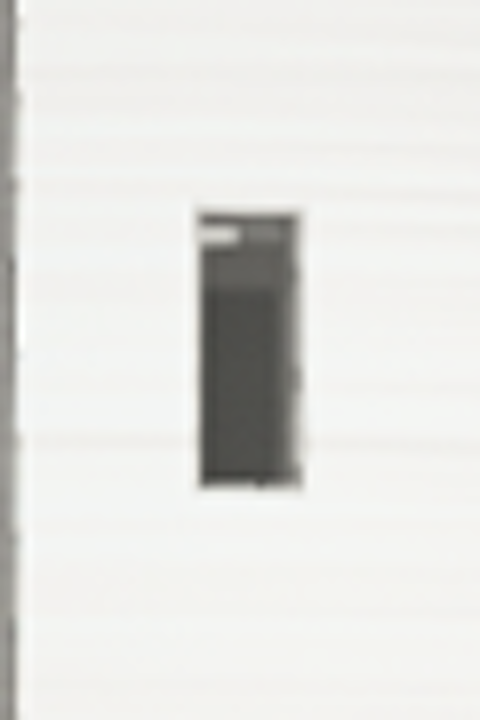

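Slot centre is (0.5612,-0.2001), yaw 0.228. On to a viewing pose at the rack.

```bash
python3 -c "
from h import *
go([.535,.170,.20],.07)"
```

```text
clock 5.63 dx 60.4 dy 5.4 dz 473.9 yaw 0.157 pos [ 0.5827 -0.3053  0.205 ] cyaw 0.227 F [0.6 0.2 0.1] grip 0.0848
```

```bash
python3 -m crank '[{"hand":0,"dx":60,"dy":5,"dz":474,"yaw":0.157},{"hand":0,"dx":60,"dy":5,"dz":474,"yaw":0.157},{"hand":0,"dx":60,"dy":5,"dz":474,"yaw":0.157},{"hand":0,"dx":60,"dy":5,"dz":474,"yaw":0.157},{"hand":0,"dx":60,"dy":5,"dz":474,"yaw":0.157},{"hand":0,"dx":60,"dy":5,"dz":474,"yaw":0.157},{"hand":0,"dx":60,"dy":5,"dz":474,"yaw":0.157},{"hand":0,"dx":60,"dy":5,"dz":474,"yaw":0.157},{"hand":0,"dx":60,"dy":5,"dz":474,"yaw":0.157},{"hand":0,"dx":60,"dy":5,"dz":474,"yaw":0.157},{"hand":0,"dx":60,"dy":5,"dz":474,"yaw":0.157},{"hand":0,"dx":60,"dy":5,"dz":474,"yaw":0.157}]'
python3 -m crank '[{"hand":0,"dx":0,"dy":0,"dz":0,"yaw":0},{"hand":0,"dx":0,"dy":0,"dz":0,"yaw":0},{"hand":0,"dx":0,"dy":0,"dz":0,"yaw":0}]'
python3 - <<'E'
from h import *
import pickle
ci=cam('wrist');f=bot.grab_frame('wrist')
pickle.dump(ci,open('f_w.pkl','wb'))
cv2.imwrite("pics/f_w.png",f[:,:,::-1])
print(proj('wrist',[.528,.281,.084],ci))
go([.528,.281,.12],.07)
E
```

```text
clock: 6.63
position: [0.5328, 0.1756, 0.1999]
tool_rot: [-1.569, 0.001, 0.076]
force: [0.0, 0.7, -0.3]
grip_width: 0.0855
clock: 6.88
position: [0.5345, 0.1688, 0.2002]
tool_rot: [-1.571, 0.0, 0.07]
force: [-0.1, -0.6, 0.7]
grip_width: 0.0852
[319.06916305  64.97542972]
clock 6.93 dx 1.0 dy 80.2 dz 113.0 yaw -0.002 pos [0.5347 0.1682 0.2002] cyaw 0.068 F [-0.1  0.1  0.1] grip 0.0855
```

View pics/f_w.png

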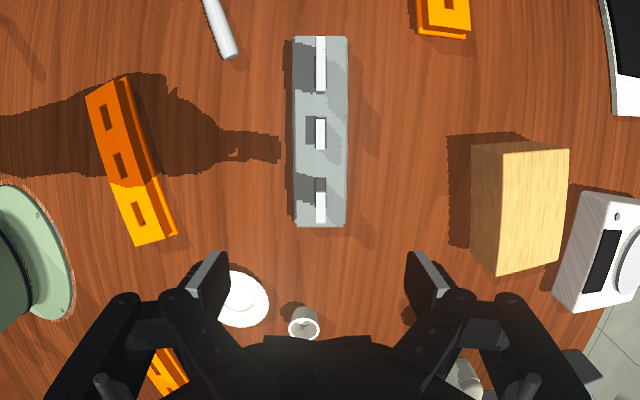

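Run:
```python
from h import *
import pickle
ci=pickle.load(open('f_w.pkl','rb'));im=cv2.imread('pics/f_w.png')
big=cv2.resize(im[20:240,280:360],None,fx=8,fy=8,interpolation=cv2.INTER_CUBIC);g=big.min(2)
m=(g>225).astype(np.uint8)
cs,_=cv2.findContours(m,cv2.RETR_LIST,cv2.CHAIN_APPROX_NONE)
for c in cs:
    if cv2.contourArea(c)>3000:
        q=[((x+.5)/8-.5+280,(y+.5)/8-.5+20) for x,y in c[:,0]]
        z=.084
        w=np.array([onz('wrist',u,v,z,ci)[:2] for u,v in q]).astype(np.float32)*1000
        print(np.mean(q,0),cv2.minAreaRect(w))
cv2.imwrite('pics/f_k.png',cv2.resize(im[20:110,280:360],None,fx=6,fy=6,interpolation=cv2.INTER_CUBIC))
```

```text
[320.20864122 207.29587438] ((537.7734375, 159.09661865234375), (8.231520652770996, 27.799959182739258), 3.993936061859131)
[319.96262563 133.96451005] ((532.7838134765625, 222.97007751464844), (6.921757221221924, 25.259611129760742), 4.175372123718262)
[320.34513609  62.77142137] ((528.9258422851562, 283.2308044433594), (7.306308746337891, 46.7999153137207), 4.2562103271484375)
```

View pics/f_k.png

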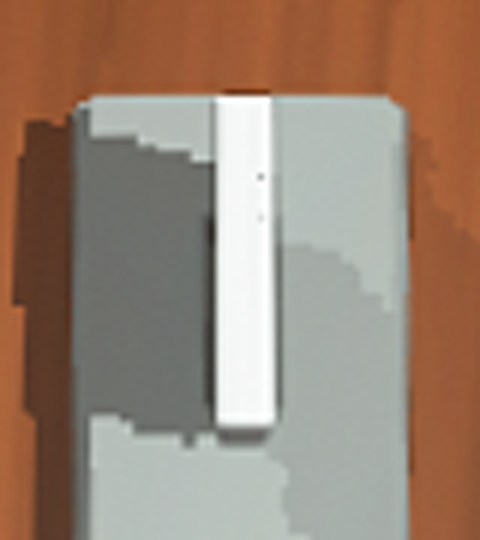

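Key top centre is (0.5289,0.2832), yaw 0.074. The strip measured in the same view gives a rack line that agrees. Approach and descend.

```bash
python3 -m crank '[{"hand":0,"dx":1,"dy":20,"dz":40,"yaw":0},{"hand":0,"dx":2,"dy":40,"dz":80,"yaw":-0.004},{"hand":0,"dx":2,"dy":60,"dz":115,"yaw":-0.004},{"hand":0,"dx":2,"dy":80,"dz":115,"yaw":-0.004},{"hand":0,"dx":2,"dy":80,"dz":115,"yaw":-0.004},{"hand":0,"dx":2,"dy":80,"dz":115,"yaw":-0.004},{"hand":0,"dx":2,"dy":80,"dz":115,"yaw":-0.004}]'
python3 -c "
from h import *
go([.5289,.2832,.053],.0745)"
```

```text
clock: 7.52
position: [0.53, 0.2821, 0.1213]
tool_rot: [-1.571, -0.001, 0.071]
force: [0.5, -0.2, 0.6]
grip_width: 0.0854
clock 7.52 dx -1.1 dy 68.3 dz 1.2 yaw -0.004 pos [0.53   0.2821 0.1213] cyaw 0.071 F [ 0.5 -0.2  0.6] grip 0.0854
```

```bash
python3 -m crank '[{"hand":0,"dx":-0.5,"dy":25,"dz":0.5,"yaw":0},{"hand":0,"dx":-0.5,"dy":50,"dz":0.5,"yaw":0},{"hand":0,"dx":-0.5,"dy":66,"dz":0.5,"yaw":0},{"hand":0,"dx":-0.5,"dy":67,"dz":0.5,"yaw":0},{"hand":0,"dx":-0.5,"dy":67,"dz":0.5,"yaw":0}]'
python3 - <<'E'
from h import *
go([.5289,.2832,.053],.0745)
cv2.imwrite("pics/g_s.png",cv2.resize(bot.grab_frame('side')[130:250,230:380,::-1],None,fx=5,fy=5))
E
```

```text
clock: 7.93
position: [0.5292, 0.2831, 0.0541]
tool_rot: [-1.571, -0.0, 0.071]
force: [1.0, -0.9, 0.8]
grip_width: 0.085
clock 7.93 dx -0.3 dy 1.1 dz 0.1 yaw -0.003 pos [0.5292 0.2831 0.0541] cyaw 0.071 F [ 1.  -0.9  0.8] grip 0.0850
```

View pics/g_s.png

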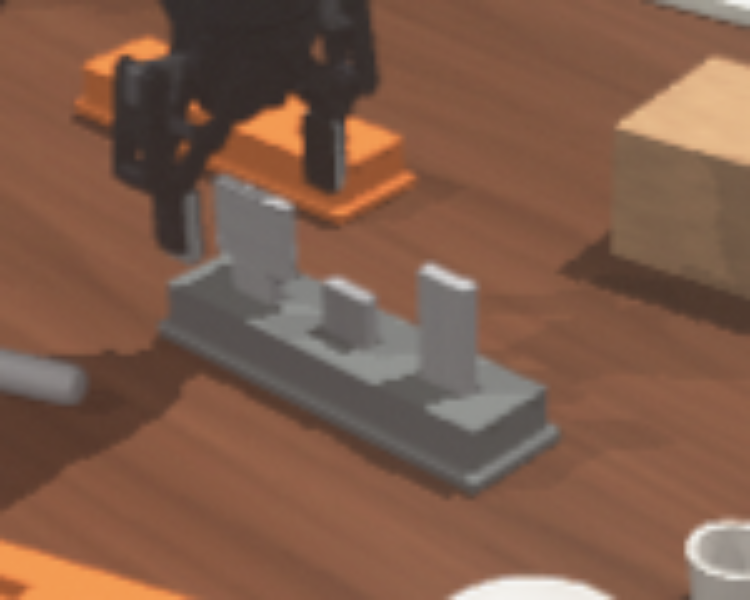

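The jaws straddle the plate with shoulders, and the step below its head is visible. Close on it.

```bash
python3 -m crank '[{"hand":1,"dx":0,"dy":0,"dz":0,"yaw":0},{"hand":1,"dx":0,"dy":0,"dz":0,"yaw":0},{"hand":1,"dx":0,"dy":0,"dz":0,"yaw":0},{"hand":1,"dx":0,"dy":0,"dz":0,"yaw":0},{"hand":1,"dx":0,"dy":0,"dz":0,"yaw":0},{"hand":1,"dx":0,"dy":0,"dz":0,"yaw":0},{"hand":1,"dx":0,"dy":0,"dz":0,"yaw":0},{"hand":1,"dx":0,"dy":0,"dz":0,"yaw":0},{"hand":1,"dx":0,"dy":0,"dz":0,"yaw":0},{"hand":1,"dx":0,"dy":0,"dz":0,"yaw":0}]' 90
```

```text
clock: 8.82
position: [0.5286, 0.2843, 0.0534]
tool_rot: [-1.571, -0.0, 0.073]
force: [-1.8, 0.3, 4.5]
grip_width: 0.0066
```

```bash
python3 -m crank '[{"hand":1,"dx":0,"dy":-8,"dz":0,"yaw":0},{"hand":1,"dx":0,"dy":-18,"dz":0,"yaw":0},{"hand":1,"dx":0,"dy":-30,"dz":0,"yaw":0},{"hand":1,"dx":0,"dy":-50,"dz":0,"yaw":0},{"hand":1,"dx":0,"dy":-85,"dz":0,"yaw":0},{"hand":1,"dx":0,"dy":-120,"dz":0,"yaw":0},{"hand":1,"dx":0,"dy":-150,"dz":0,"yaw":0},{"hand":1,"dx":0,"dy":-150,"dz":0,"yaw":0}]'
python3 - <<'E'
from h import *
cv2.imwrite("pics/h_s.png",cv2.resize(bot.grab_frame('side')[60:240,230:380,::-1],None,fx=3.3,fy=3.3))
cv2.imwrite("pics/h_w.png",bot.grab_frame('wrist')[:,:,::-1])
go([.5612,-.2001,.20],.228)
E
```

```text
clock: 9.48
position: [0.5308, 0.285, 0.2101]
tool_rot: [-1.566, -0.007, 0.072]
force: [1.0, 0.7, -0.9]
grip_width: 0.0065
clock 9.58 dx -3.1 dy 4.2 dz -485.7 yaw -0.155 pos [0.5288 0.2845 0.205 ] cyaw 0.073 F [-0.3 -0.7 -2.5] grip 0.0067
```

View pics/h_s.png

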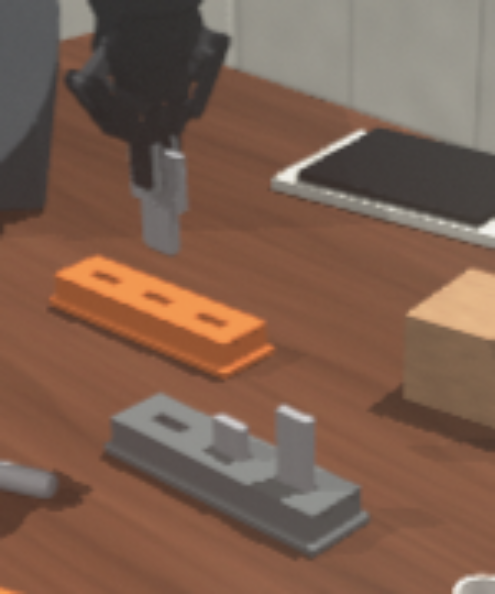

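View pics/h_w.png

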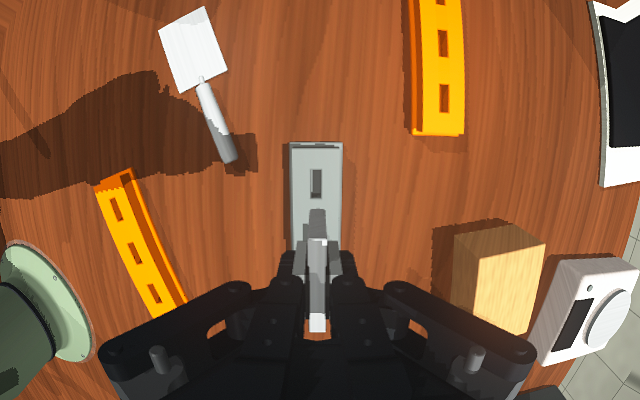

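The key is out and held, rack slot empty, strip and stub untouched. The key is about 1 mm off the TCP along tool z, so the TCP target over the slot is (0.561,-0.199), yaw 0.228. Travel there.

```bash
python3 -m crank '[{"hand":1,"dx":-3,"dy":4,"dz":-484,"yaw":-0.155},{"hand":1,"dx":-3,"dy":4,"dz":-484,"yaw":-0.155},{"hand":1,"dx":-3,"dy":4,"dz":-484,"yaw":-0.155},{"hand":1,"dx":-3,"dy":4,"dz":-484,"yaw":-0.155},{"hand":1,"dx":-3,"dy":4,"dz":-484,"yaw":-0.155},{"hand":1,"dx":-3,"dy":4,"dz":-484,"yaw":-0.155},{"hand":1,"dx":-3,"dy":4,"dz":-484,"yaw":-0.155},{"hand":1,"dx":-3,"dy":4,"dz":-484,"yaw":-0.155},{"hand":1,"dx":-3,"dy":4,"dz":-484,"yaw":-0.155},{"hand":1,"dx":-3,"dy":4,"dz":-484,"yaw":-0.155},{"hand":1,"dx":-3,"dy":4,"dz":-484,"yaw":-0.155},{"hand":1,"dx":-3,"dy":4,"dz":-484,"yaw":-0.155}]'
python3 -m crank '[{"hand":1,"dx":0,"dy":20,"dz":0,"yaw":0},{"hand":1,"dx":0,"dy":40,"dz":0,"yaw":0},{"hand":1,"dx":0,"dy":60,"dz":0,"yaw":0},{"hand":1,"dx":0,"dy":70,"dz":0,"yaw":0},{"hand":1,"dx":0,"dy":70,"dz":0,"yaw":0},{"hand":1,"dx":0,"dy":70,"dz":0,"yaw":0}]'
python3 - <<'E'
from h import *
go([.561,-.199,.12],.228)
cv2.imwrite("pics/i_s.png",cv2.resize(bot.grab_frame('side')[160:310,390:560,::-1],None,fx=4.5,fy=4,interpolation=cv2.INTER_CUBIC)[:600])
go([.561,-.199,.12],.228)
E
```

```text
clock: 10.58
position: [0.5594, -0.2033, 0.1984]
tool_rot: [-1.572, 0.002, 0.225]
force: [0.4, -0.0, -1.4]
grip_width: 0.0065
clock: 11.08
position: [0.5605, -0.1987, 0.129]
tool_rot: [-1.57, 0.001, 0.228]
force: [0.5, -0.7, -1.1]
grip_width: 0.0064
clock 11.08 dx 0.4 dy 9.0 dz -0.4 yaw -0.000 pos [ 0.5605 -0.1987  0.129 ] cyaw 0.228 F [ 0.5 -0.7 -1.1] grip 0.0064
clock 11.13 dx 0.0 dy 9.7 dz -0.2 yaw -0.000 pos [ 0.561  -0.1988  0.1297] cyaw 0.228 F [ 0.1  0.3 -1.4] grip 0.0068
```

View pics/i_s.png

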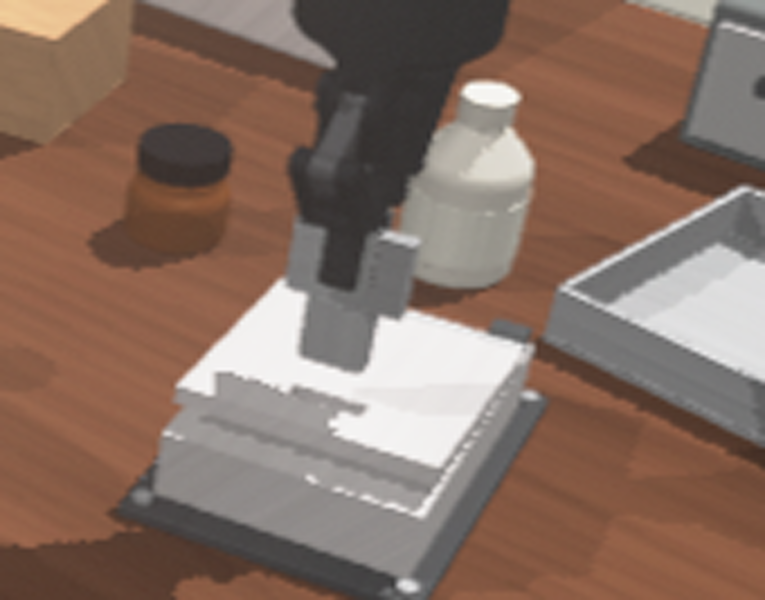

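The key hangs upright above the slot, aligned within 0.5 mm. Descend in small steps, watching the force.

```bash
python3 -m crank '[{"hand":1,"dx":0,"dy":8,"dz":0,"yaw":0},{"hand":1,"dx":0,"dy":14,"dz":0,"yaw":0},{"hand":1,"dx":0,"dy":19,"dz":0,"yaw":0},{"hand":1,"dx":0,"dy":23,"dz":0,"yaw":0},{"hand":1,"dx":0,"dy":26,"dz":0,"yaw":0}]'
python3 - <<'E'
from h import *
go([.561,-.199,.0654],.228)
cv2.imwrite("pics/j_s.png",cv2.resize(bot.grab_frame('side')[160:310,390:560,::-1],None,fx=4.5,fy=4,interpolation=cv2.INTER_CUBIC)[:600])
E
```

```text
clock: 11.55
position: [0.5606, -0.1986, 0.1026]
tool_rot: [-1.571, 0.0, 0.228]
force: [-0.1, -1.3, -2.3]
grip_width: 0.0067
clock 11.55 dx 0.3 dy 37.2 dz -0.4 yaw -0.000 pos [ 0.5606 -0.1986  0.1026] cyaw 0.228 F [-0.1 -1.3 -2.3] grip 0.0067
```

View pics/j_s.png

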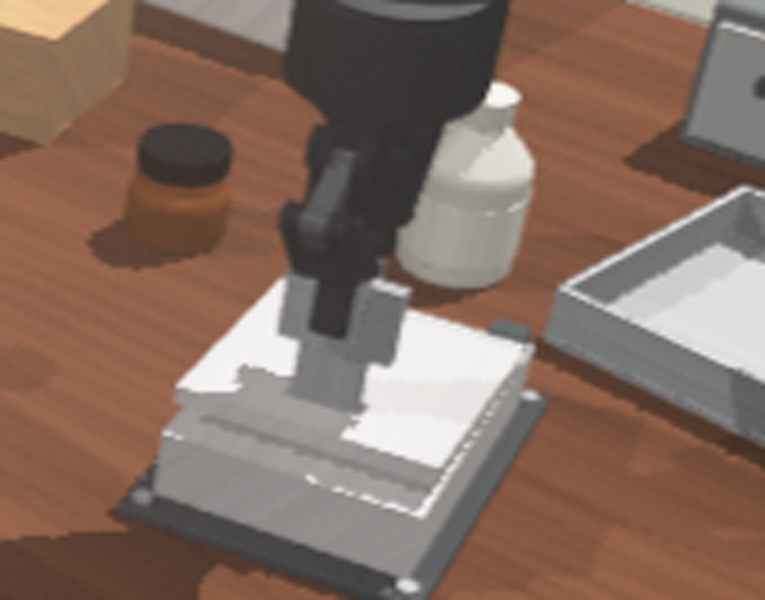

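The tongue is entering the lid slot with no contact force. Continue.

```bash
python3 -m crank '[{"hand":1,"dx":0,"dy":4,"dz":0,"yaw":0},{"hand":1,"dx":0,"dy":8,"dz":0,"yaw":0},{"hand":1,"dx":0,"dy":12,"dz":0,"yaw":0},{"hand":1,"dx":0,"dy":15,"dz":0,"yaw":0},{"hand":1,"dx":0,"dy":15,"dz":0,"yaw":0}]'
python3 -m crank '[{"hand":1,"dx":0,"dy":4,"dz":0,"yaw":0},{"hand":1,"dx":0,"dy":8,"dz":0,"yaw":0},{"hand":1,"dx":0,"dy":11,"dz":0,"yaw":0},{"hand":1,"dx":0,"dy":13,"dz":0,"yaw":0},{"hand":1,"dx":0,"dy":13,"dz":0,"yaw":0}]'
```

```text
clock: 12.02
position: [0.5605, -0.1986, 0.0875]
tool_rot: [-1.57, 0.001, 0.228]
force: [0.1, -0.3, -2.2]
grip_width: 0.0068
clock: 12.43
position: [0.5606, -0.1987, 0.0747]
tool_rot: [-1.571, 0.001, 0.228]
force: [-0.4, 0.3, -2.1]
grip_width: 0.0066
```

The tongue is in both slots. Press on to the shoulders.

```bash
python3 -m crank '[{"hand":1,"dx":0,"dy":3,"dz":0,"yaw":0},{"hand":1,"dx":0,"dy":5,"dz":0,"yaw":0},{"hand":1,"dx":0,"dy":7,"dz":0,"yaw":0},{"hand":1,"dx":0,"dy":8,"dz":0,"yaw":0},{"hand":1,"dx":0,"dy":8,"dz":0,"yaw":0}]' 110
python3 -m crank '[{"hand":1,"dx":0,"dy":1,"dz":0,"yaw":0},{"hand":1,"dx":0,"dy":2,"dz":0,"yaw":0},{"hand":1,"dx":0,"dy":2,"dz":0,"yaw":0}]'
```

```text
clock: 12.85
position: [0.5606, -0.1989, 0.0671]
tool_rot: [-1.571, 0.0, 0.228]
force: [-1.5, -0.4, 2.7]
grip_width: 0.006
clock: 13.1
position: [0.5607, -0.1989, 0.0655]
tool_rot: [-1.571, 0.0, 0.228]
force: [-5.9, -0.8, 9.4]
grip_width: 0.0064
```

```bash
python3 -m crank '[{"hand":1,"dx":0,"dy":0.7,"dz":0,"yaw":0},{"hand":1,"dx":0,"dy":0.7,"dz":0,"yaw":0},{"hand":1,"dx":0,"dy":0.7,"dz":0,"yaw":0}]'
python3 - <<'E'
from h import *
go([.561,-.199,.0654],.228)
cv2.imwrite("pics/k_s.png",cv2.resize(bot.grab_frame('side')[200:310,400:530,::-1],None,fx=6,fy=5.4,interpolation=cv2.INTER_CUBIC))
go([.561,-.199,.0654],.228)
E
```

```text
clock: 13.35
position: [0.5607, -0.1989, 0.0654]
tool_rot: [-1.571, -0.0, 0.228]
force: [-8.6, 1.5, 20.8]
grip_width: 0.0063
clock 13.35 dx 0.3 dy -0.0 dz -0.1 yaw -0.000 pos [ 0.5607 -0.1989  0.0654] cyaw 0.228 F [-8.6  1.5 20.8] grip 0.0063
clock 13.40 dx 0.3 dy -0.0 dz -0.1 yaw -0.000 pos [ 0.5607 -0.199   0.0654] cyaw 0.228 F [-9.1  1.  20.8] grip 0.0060
```

View pics/k_s.png

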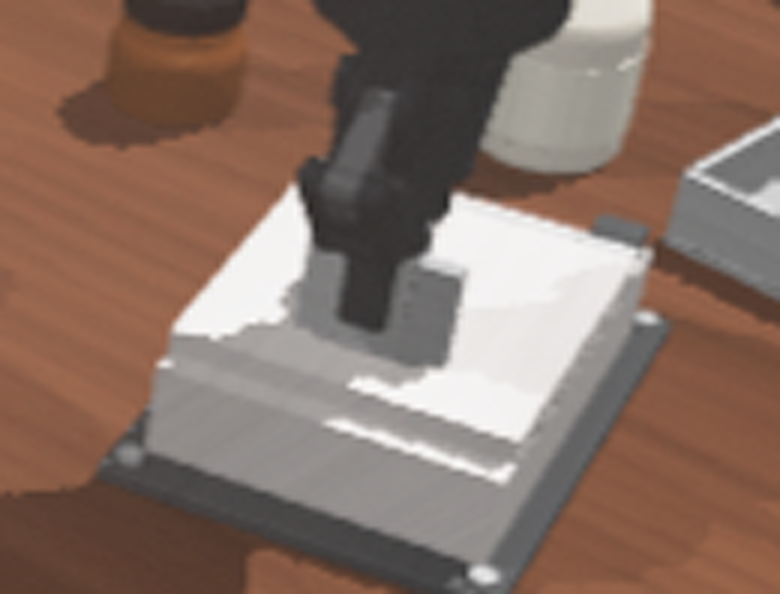

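The force rises 11 N over 0.1 mm, so it's at the hard stop with the lid flush. I'll ease to about 15 N and relax the side load a touch.

```bash
python3 -m crank '[{"hand":1,"dx":-0.2,"dy":-0.3,"dz":0,"yaw":0},{"hand":1,"dx":-0.2,"dy":-0.3,"dz":0,"yaw":0},{"hand":1,"dx":-0.2,"dy":-0.3,"dz":0,"yaw":0},{"hand":1,"dx":-0.2,"dy":-0.3,"dz":0,"yaw":0},{"hand":1,"dx":-0.2,"dy":-0.3,"dz":0,"yaw":0},{"hand":1,"dx":-0.2,"dy":-0.3,"dz":0,"yaw":0}]'
```

```text
clock: 13.9
position: [0.5607, -0.1989, 0.0655]
tool_rot: [-1.571, -0.0, 0.228]
force: [-7.2, 0.8, 15.3]
grip_width: 0.0063
```

```bash
python3 -m crank '[{"hand":1,"dx":0,"dy":0,"dz":0,"yaw":0},{"hand":1,"dx":0,"dy":0,"dz":0,"yaw":0},{"hand":1,"dx":0,"dy":0,"dz":0,"yaw":0},{"hand":1,"dx":0,"dy":0,"dz":0,"yaw":0},{"hand":1,"dx":0,"dy":0,"dz":0,"yaw":0},{"hand":1,"dx":0,"dy":0,"dz":0,"yaw":0}]'
python3 - <<'E'
from h import *
f=bot.grab_frame('side')
cv2.imwrite("pics/l_s.png",f[:,:,::-1])
# lid top front corners at z=.056 shut: predicted vs image
c=np.array([.6002,-.1911]);
E
```

```text
clock: 14.4
position: [0.5607, -0.1989, 0.0655]
tool_rot: [-1.571, -0.0, 0.228]
force: [-6.9, 0.2, 14.9]
grip_width: 0.0063
```

View pics/l_s.png

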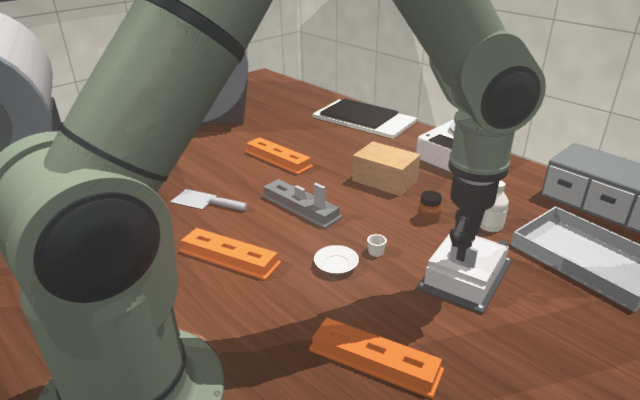

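The picture shows the lid flush on the cell at (467,265) with the key held in it. The rack, strip, stub and bystanders are where they were, and the force is steady. Handing in.

```bash
python3 -c "
from workcell import bot
print(bot.job_done())"
```

```text
the job is handed in; nothing more can be done
None
```

The job is handed in at 14.4 s. I swung the lid shut, lifted the T-shaped key out of the grey rack, and pushed it through the lid's slot into the slot below. The arm is still gripping and pressing it.

**Last checks:**
- **Seating:** the key met a hard stop, with the force rising about 11 N over 0.1 mm. The tool height was 65.5 mm, against 65.4 mm expected with the shoulders home.
- **Hold:** the push was steady at about 17 N after allowing for the key's weight, and the side camera shows the lid flush. A sideways force of about 7 N remained.
- **Surroundings:** the strip, stub and bystanders look unmoved in the last side picture.

**What went wrong or went unchecked:**
- **Slip:** on the first push, the closed fingers slipped over the lid's free edge and the wrist force reached about 58 N, mostly sideways. I backed off and pressed again further in; the cell had not moved.
- **Refused call:** one move call was refused because its rows lacked the "yaw" field. The arm did not move.
- **Pellet:** the shut lid hides the pellet, so I could not look at it again. The lid closing fully suggests it is still in its pocket.

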